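Tip two chilling balls into the tumbler

ROBOT

A 7-joint arm with a two-finger parallel gripper is mounted at the origin on the work surface. World frame = base frame: x ahead of the robot, y to its left, z up, the work surface at z = 0. Lengths are in m, angles in rad, forces in N, time in s.
With the tool pointing down it reaches from about 0.425 to 0.925 m from the base axis. Payload 6.8 kg.
Tool frame: the origin (TCP) lies midway between the tips of the shut fingers; the grasp point (between the pads) lies 19 mm behind it (bot.grasp_offset is the distance from the TCP to the grasp point, in m); z points along the fingers, x is the direction in which the jaws open and shut, and the axes are right-handed (so a half turn about z gives the same grasp; the last joint's range is limited). The gripper opens to 85 mm and grips with 20 to 120 N. Pads are 22 mm wide; open, the fingers measure 114 mm over their backs; the gripper's body (76 mm by 85 mm) begins 54 mm behind the grasp point. The pads swing forward as they close: fully open they stand 13 mm farther back than shut.
Start: joints at [-1.438, 0.477, 0.022, 1.555, -0.011, 1.109, -0.083], TCP at [0.161, 0.656, 0.231] pointing down, gripper open.
Joint ranges: [-2.96, 2.96], [-0.34, 2.1], [-1.41, 1.46], [0.24, 2.44], [-1.37, 4.51], [0.17, 1.92], [-2.96, 2.96]. Speed limits (rad/s): [2.39, 2.39, 3.14, 3.14, 3.14, 3.14, 3.14].

INTERFACE

Orientations are given as a unit quaternion [w, x, y, z].
In Python, from station import bot, imaging gives the robot as it stands. The module is installed in compiled form; this text tells all that it offers.
- The arm moves only by the tool apply_moves, never from a script. Its argument "increments" is a list of rows, each a list of 7 numbers: the shift along the tool's x, y, z in mm, then the turn, a rotation vector about the tool's x, y, z in degrees, then the closure, from -1 (fully open) to 1 (shut). In form: [[dx, dy, dz, rx, ry, rz, grip], ...]. A call has exactly 8 rows; each row shifts and turns the pose as measured when the row begins, along the tool's axes as they then stand; what a row does not reach is not made up. A row lasts 1/8 s, in which the tool goes at most 62.5 mm and 10.7 degrees, less where a joint would pass 70% of its speed; a pose out of reach is approached as far as the arm can. A call with a gripper value outside its range is refused whole. The fingers move at their own pace and stop on an object; "grip_force" is the grip in N (left out, the last holds). Time passes only in rows, so rows that do not move let the fingers close, or fill a call up. It gives the time, the measured TCP pose, the force and the opening at its end, in the units of the state.
- bot.get_obs(): the state, without advancing time (a new reading comes with each control period).
- imaging.read_camera(name): name is "side" or "top"; returns the picture (384x512x3 uint8, red, green, blue); there is no depth.
- imaging.get_calibration(name): a dict with "K" (3x3 intrinsics, pixels), "extrinsics" (4x4, takes a point from camera to world coordinates). Camera axes: x right, y down, z forward; pixel columns grow to the right and rows downward; lengths in m; the calibration is good to about 2 mm. A picture is of the moment at which its call begins. get_calibration takes no time and is no camera call.
- bot.hand_in(): hands the job in, once; it reports no verdict.
The state is a dict: "t": time; "q": joint angles; "joint_vel": joint speeds; "joint_torque": joint torques, N m; "eef_pos": TCP position; "tool_rot": TCP orientation; "contact_force": force on the tool from outside, world axes, zero at the start; "torque": the same for the moment, N m; "gripper_width": opening from 0.0 (shut) to 1.0 (fully open).
Only numpy, scipy, OpenCV 4.12 (cv2) and the standard library are available. Lean on these libraries where they do the work, as an engineer would, in place of code of your own. Each camera call takes 0.05 s, during which the arm holds its last target.

TASK

Pick up the narrow steel pouring boat from the black bar mat and tip exactly two of its six chilling balls into the low wide tumbler on the drip tray; keep the other four in the boat and set it back down gently, upright, on the mat. Do not touch the balls with the gripper, do not knock the tumbler over or push it off its place, and leave all the other things where they are.

Things in the scene. Friction and masses are not known exactly. Their poses are not given: they have to be found in the camera images.
- boat_center (a point): Centre, half-way up (31 mm above its underside), of the pouring boat: a loose, narrow stainless-steel cup 196 mm long (x), 40 mm wide outside (y), 61 mm high (z up), about 0.15 kg empty. All 3 mm sheet; two flat upright cheeks with straight top edges. Take it from above across the cheeks at mid-length, anywhere from 30 to 50 mm above its underside.
- boat_arc (a point): Point above the middle of the boat, 115 mm above its underside: the centre of its floor's curve. Between the cheeks runs a smooth floor, 34 mm wide inside, bent lengthwise to one circular arc of inner radius 110 mm about this point (ball centres lie 95 mm from it); it rises 60 degrees to an open lip at each end. Both ends are alike and either may be poured from. Two low cross feet.
- boat: The boat itself; origin at the middle of its underside, axes as for boat_center.
- boat_lipA (a point): The lip at the boat's +x end: the end edge of the floor, mid-width, 95 mm from the middle and 60 mm above the underside.
- boat_lipB (a point): The lip at the boat's -x end, likewise.
- ball1_center (a point): Centre of one of six alike polished steel chilling balls, 30 mm across, 110 g (1.1 N) each, loose; at the start they lie in one row along the boat's floor. They slip easily, how easily varies: the first drops when the boat is tipped lengthwise by 15 to 45 degrees, each next one some degrees later, or right behind unless the boat is tipped back at once.
- ball2_center (a point): Centre of another of the six alike chilling balls.
- ball3_center (a point): Centre of another of the six alike chilling balls.
- ball4_center (a point): Centre of another of the six alike chilling balls.
- ball5_center (a point): Centre of another of the six alike chilling balls.
- ball6_center (a point): Centre of another of the six alike chilling balls.
- tumbler_mid (a point): Centre, half-way up, of the low wide glass tumbler: outside 86 mm across and 82 mm high, inside 78 mm across and 72 mm deep; its mouth is 41 mm above this point. 0.36 kg, loose, stands on the drip tray.
- mat: Black rubber bar mat, 280 x 150 mm, 6 mm thick, fixed; origin at its middle on the counter, x along its length.
- tray: Low steel drip tray, 300 x 160 mm, 12 mm high at its grid, fixed; origin at its middle on the counter, x along its length. The tumbler stands on its half nearer the robot, the two tall glasses on the other half.
- tall1_center (a point): Centre of a tall glass on the drip tray, 62 mm across, 130 mm high, loose.
- tall2_center (a point): Centre of the second tall glass on the drip tray, likewise.
- espresso_cup_center (a point): Centre of a white espresso cup, 64 mm across and 55 mm high, with a handle, loose.
- jigger_center (a point): Centre of a steel jigger, 46 mm across and 82 mm high, loose.
- muddler_center (a point): Centre of a wooden muddler, 185 mm long and 25 mm thick, lying on the counter, loose.
There are look-alikes about, which are no part of the job. What is shaped like the part that bears tumbler_mid but purple or yellow is not meant.

How it is judged:
By the outcome, as a careful person would: the job done as asked, in the order asked, and still so for the second after the job is handed in, with the robot touching nothing.
It also fails if it takes over 67 s, if anything falls off the work surface, if the arm or the gripper's body presses on something with over 40 N, if the wrist force passes 120 N, or if a joint passes its speed limit or range.

## Working session

There is one attempt and no reset: what is moved stays moved. The work goes in short steps, Python scripts to look and compute and a tool call to move; the robot and the scene stay as the last step left them, time stands still between calls to the robot, and variables do not carry over. Pictures are saved under pics/ and viewed, and the job is handed in when it is done.

Besides the shell and the picture viewer there is one more tool, called after "Call:" as name(argument=value, ...), one argument or row to a line, values as JSON. apply_moves: Moves the arm, as the interface text tells. Its arguments: {"type":"object","properties":{"increments":{"type":"array","items":{"type":"array","items":{"type":"number"}}},"grip_force":{"type":"number"}},"required":["increments"]}

```bash
mkdir -p pics
python3 - <<'E'
from station import bot, imaging
import cv2,numpy as np
for n in("side","top"):
    im=imaging.read_camera(n); cv2.imwrite(f"pics/{n}0.png",cv2.cvtColor(im,cv2.COLOR_RGB2BGR)); 
    c=imaging.get_calibration(n); print(n,np.round(c["K"],1).tolist(),np.round(c["extrinsics"],3).tolist())
o=bot.get_obs();print(o,bot.grasp_offset)
E
```

```text
side [[497.6, 0.0, 254.9], [0.0, 497.6, 194.5], [0.0, 0.0, 1.0]] [[-0.913, 0.257, -0.318, 0.948], [0.408, 0.606, -0.682, 1.121], [0.017, -0.752, -0.658, 1.1], [0.0, 0.0, 0.0, 1.0]]
top [[443.2, 0.0, 254.8], [0.0, 443.2, 192.1], [0.0, 0.0, 1.0]] [[-0.016, -0.989, 0.144, 0.335], [-1.0, 0.018, 0.01, 0.066], [-0.012, -0.144, -0.99, 1.145], [0.0, 0.0, 0.0, 1.0]]
{'t': 0.1, 'q': array([-1.43809858,  0.47771719,  0.02233381,  1.55633559, -0.0114773 ,
        1.1093035 , -0.08309629]), 'joint_vel': array([ 8.42590950e-05, -2.28679549e-03, -8.11822050e-04, -2.82071691e-03,
       -1.26706148e-03,  3.56183683e-04, -3.08358965e-04]), 'joint_torque': array([ 3.74292140e-03, -5.97761929e+01,  1.61342751e+00, -2.81957138e+01,
        1.28118010e-02,  5.02465366e-03,  3.58754085e-05]), 'eef_pos': array([0.16085781, 0.65501041, 0.23043011]), 'tool_rot': array([ 5.55961206e-04,  7.86904034e-01,  6.17074851e-01, -5.99674863e-04]), 'contact_force': array([-0.18797804,  0.22809138, -0.16163889]), 'torque': array([ 0.01348833,  0.00881734, -0.00472891]), 'gripper_width': 1.0033099332652193} 0.0187
```

View pics/side0.png

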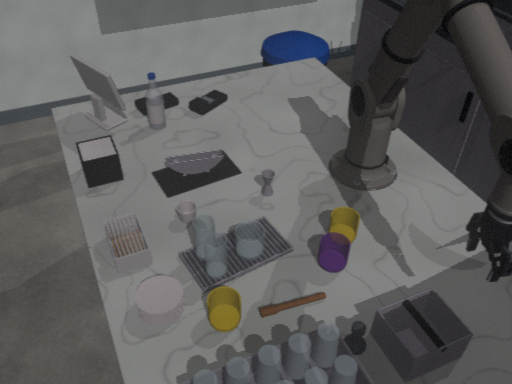

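View pics/top0.png

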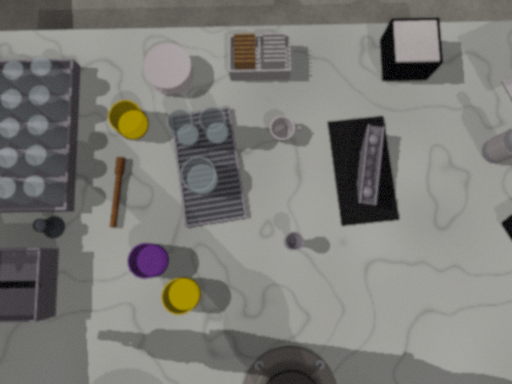

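The top view shows the boat on the mat at about (371,165). The clear wide tumbler is on the tray at about (199,176). The look-alikes are purple at (148,260) and yellow at (181,295) and (128,120). Only the clear one, on the tray's near half, fits the description. I'll enlarge it to confirm.

Run:
```python
import cv2,numpy as np
a=cv2.imread("pics/top0.png")
def crop(im,x0,y0,w,h,s): 
    return cv2.resize(im[y0:y0+h,x0:x0+w],None,fx=s,fy=s,interpolation=cv2.INTER_CUBIC)
c1=crop(a,320,110,90,120,5);c2=crop(a,160,100,66+24,120,5)
g=lambda x:np.clip(x.astype(float)*1.6,0,255).astype(np.uint8)
def grid(c,x0,y0,s,st=10):
    for i in range(0,c.shape[1]//s,st): cv2.putText(c,str(x0+i),(i*s,8),0,.3,(0,255,255),1);cv2.line(c,(i*s,10),(i*s,16),(0,255,255),1)
    for i in range(0,c.shape[0]//s,st): cv2.putText(c,str(y0+i),(0,i*s+4),0,.3,(0,255,255),1)
    return c
c=np.hstack([c2,c1]) if 0 else None
c1=grid(g(c1),320,110,5);c2=grid(g(c2),160,100,5)
o=np.zeros((600,900,3),np.uint8);o=np.hstack([c2,c1]);o=cv2.resize(o,(800,533)) if o.shape[1]>800 else o
cv2.imwrite("pics/c_top.png",c1);cv2.imwrite("pics/c_tum.png",c2)
b=cv2.imread("pics/side0.png")
cv2.imwrite("pics/c_side.png",grid(g(crop(b,140,140,160,150,4)),140,140,4))
```

```text
(no output)
```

View pics/c_top.png

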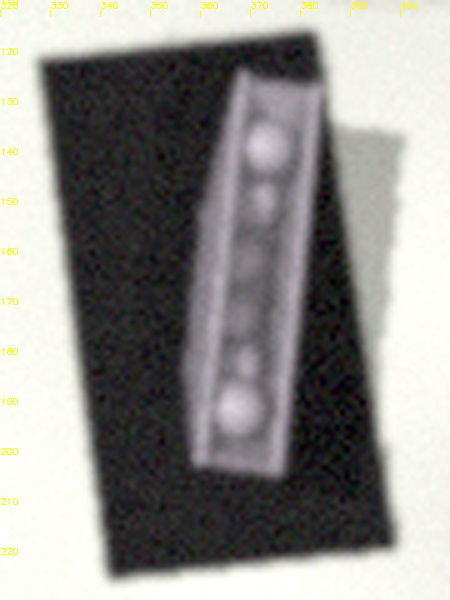

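View pics/c_tum.png

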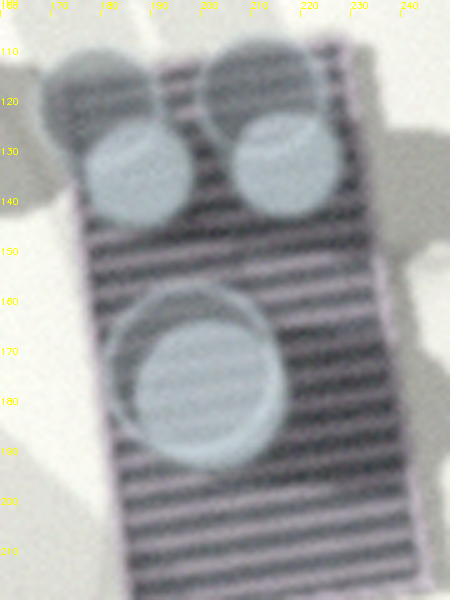

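View pics/c_side.png

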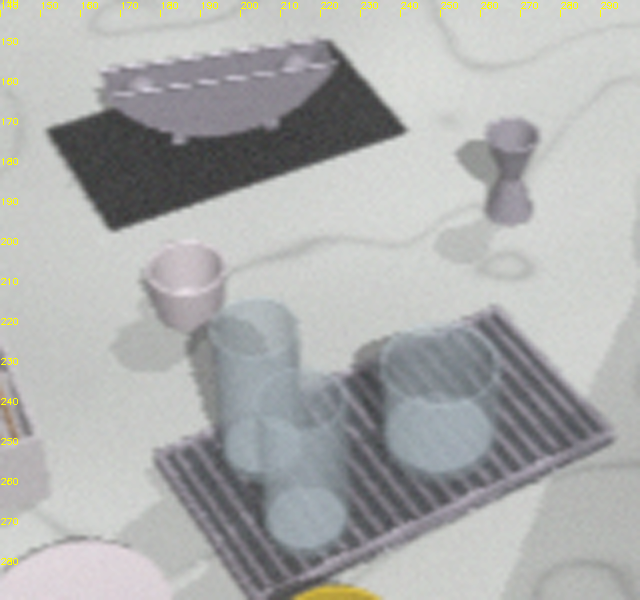

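```bash
cat > h.py <<'E'
import numpy as np, cv2
from station import bot, imaging
from scipy.spatial.transform import Rotation as R
def cal(n):
    c=imaging.get_calibration(n); return np.array(c["K"]),np.array(c["extrinsics"])
def ray(n,u,v):
    K,E=cal(n); d=E[:3,:3]@np.linalg.solve(K,[u,v,1.]); return E[:3,3],d
def at(n,u,v,z):
    o,d=ray(n,u,v); return o+d*(z-o[2])/d[2]
def proj(n,p):
    K,E=cal(n); q=K@(E[:3,:3].T@(np.asarray(p)-E[:3,3])); return q[:2]/q[2]
def tri(a,b):
    A=[];y=[]
    for n,(u,v) in (("top",a),("side",b)):
        o,d=ray(n,u,v); d=d/np.linalg.norm(d); P=np.eye(3)-np.outer(d,d); A.append(P); y.append(P@o)
    return np.linalg.lstsq(np.vstack(A),np.hstack(y),rcond=None)[0]
def pose():
    o=bot.get_obs(); w,x,y,z=o["tool_rot"]; return o,np.array(o["eef_pos"]),R.from_quat([x,y,z,w])
def snap(n,f,box=None,s=1):
    im=cv2.cvtColor(imaging.read_camera(n),cv2.COLOR_RGB2BGR)
    if box: x,y,w,h=box; im=cv2.resize(im[y:y+h,x:x+w],None,fx=s,fy=s,interpolation=cv2.INTER_CUBIC)
    cv2.imwrite("pics/"+f,np.clip(im*1.5,0,255).astype(np.uint8))
E
python3 - <<'E'
from h import *
np.set_printoptions(precision=4,suppress=True)
C=[at("top",u,v,.067) for u,v in [(368,123.6),(384.6,127),(358.4,203.4),(377.4,205.4)]]
print(np.array(C)); print("boat c",np.mean(C,0), "axis",np.degrees(np.arctan2(*( (C[0]+C[1]-C[2]-C[3])[[1,0]]))))
# side top corners
S=[at("side",140+u/4,140+v/4,.067) for u,v in [(100,70),(330,40),(107,97),(337,65)]]
print(np.array(S),np.mean(S,0))
print("mat",[at("top",u,v,.006) for u,v in [(328,122),(383,117),(342,225),(398,219)]])
print("tum mouth top",at("top",198.6,173.6,.094),"side",at("side",250,231.7,.094),"base top",at("top",202,179,.02),"side base",at("side",140+438/4,140+433/4,.02))
print("tri",tri((198.6,173.6),(250,231.7)))
print("tall top",at("top",179.5,119.5,.142),at("top",213,118,.142))
print("jig",at("top",293,241,.08),"cup",at("top",282,129,.055))
o,p,r=pose();print(p,r.as_matrix())
E
```

```text
[[ 0.6603 -0.2102  0.067 ]
 [ 0.6507 -0.2512  0.067 ]
 [ 0.4595 -0.1762  0.067 ]
 [ 0.4537 -0.2221  0.067 ]]
boat c [ 0.556  -0.2149  0.067 ] axis -9.00777344403837
[[ 0.6549 -0.246   0.067 ]
 [ 0.4576 -0.2103  0.067 ]
 [ 0.6602 -0.2073  0.067 ]
 [ 0.4653 -0.174   0.067 ]] [ 0.5595 -0.2094  0.067 ]
mat [array([ 0.6852, -0.1203,  0.006 ]), array([ 0.696 , -0.2665,  0.006 ]), array([ 0.4115, -0.1452,  0.006 ]), array([ 0.4244, -0.2891,  0.006 ])]
tum mouth top [0.5357 0.2111 0.094 ] side [0.5408 0.2187 0.094 ] base top [0.5354 0.2126 0.02  ] side base [0.5395 0.214  0.02  ]
tri [0.5374 0.212  0.0863]
tall top [0.6565 0.2497 0.142 ] [0.6586 0.1709 0.142 ]
jig [ 0.3704 -0.013   0.08  ] cup [0.6542 0.0049 0.055 ]
[0.1609 0.655  0.2304] [[ 0.2384  0.9712 -0.0003]
 [ 0.9712 -0.2384 -0.0016]
 [-0.0016  0.0001 -1.    ]]
```

Call:
apply_moves(
  increments=[
    [-40, 46, 0, 0, 0, 0, -1],
    [-40, 46, 0, 0, 0, 0, -1],
    [-40, 46, 0, 0, 0, 0, -1],
    [-40, 46, 0, 0, 0, 0, -1],
    [-40, 46, 0, 0, 0, 0, -1],
    [-40, 46, 0, 0, 0, 0, -1],
    [-40, 46, 0, 0, 0, 0, -1],
    [-40, 46, 0, 0, 0, 0, -1],
  ],
  grip_force=40,
)

```text
t: 1.1
eef_pos: [0.4448, 0.2502, 0.2275]
tool_rot: [0.0, 0.784, 0.621, -0.002]
contact_force: [0.2, 0.9, -0.4]
gripper_width: 0.998
```

Call:
apply_moves(
  increments=[
    [-53, 27, 4, 0, 0, -0.4, -1],
    [-53, 27, 4, 0, 0, -0.4, -1],
    [-53, 27, 4, 0, 0, -0.4, -1],
    [-53, 27, 4, 0, 0, -0.4, -1],
    [-53, 27, 4, 0, 0, -0.4, -1],
    [-53, 27, 4, 0, 0, -0.4, -1],
    [-53, 27, 4, 0, 0, -0.4, -1],
    [-53, 27, 4, 0, 0, -0.4, -1],
  ],
)

```text
t: 2.1
eef_pos: [0.5726, -0.2233, 0.1949]
tool_rot: [-0.0, 0.765, 0.644, -0.001]
contact_force: [1.2, 1.0, 0.9]
gripper_width: 0.997
```

Run:
```python
from h import *
np.set_printoptions(precision=4,suppress=True)
o,p,r=pose();print(o["q"],p);M=r.as_matrix();print(M)
a=np.radians(-9.7); tgt=np.array([.5575,-.212,.006+.040]); ax=np.array([-np.sin(a),np.cos(a),0])
print("ang x",np.degrees(np.arctan2(M[1,0],M[0,0])))
print("tool delta to grasp TCP", M.T@(tgt-np.array([0,0,.0187])-p)*1000)
snap("top","t1.png",(300,90,150,150),4)
```

```text
[-0.0601  0.4396  0.4404  1.7653 -0.2168  0.9867  1.8641] [ 0.5726 -0.2233  0.1949]
[[ 0.17    0.9854 -0.0022]
 [ 0.9854 -0.17   -0.0014]
 [-0.0017 -0.0019 -1.    ]]
ang x 80.21007146545318
tool delta to grasp TCP [  8.816  -16.467  167.6561]
```

View pics/t1.png

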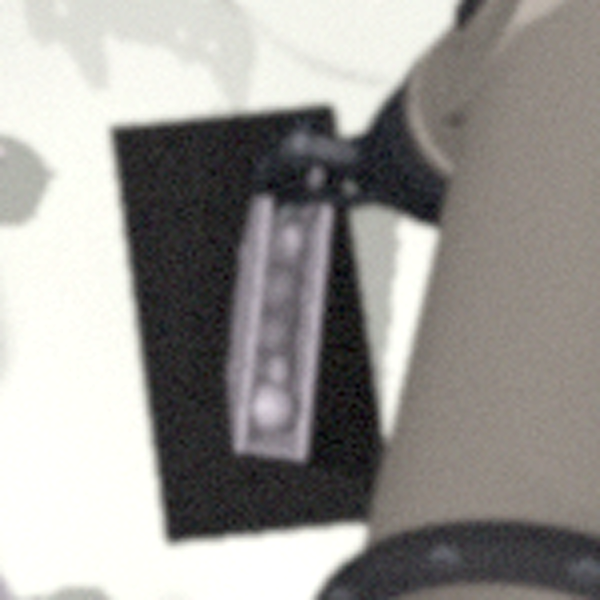

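Call:
apply_moves(
  increments=[
    [3, -5.5, 20, 0, 0, 0, -1],
    [3, -5.5, 25, 0, 0, 0, -1],
    [3, -5.5, 25, 0, 0, 0, -1],
    [0, 0, 25, 0, 0, 0, -1],
    [0, 0, 20, 0, 0, 0, -1],
    [0, 0, 15, 0, 0, 0, -1],
    [0, 0, 5, 0, 0, 0, -1],
    [0, 0, 0, 0, 0, 0, -1],
  ],
)

```text
t: 3.15
eef_pos: [0.5556, -0.2263, 0.0539]
tool_rot: [0.002, 0.77, 0.639, -0.005]
contact_force: [0.1, 1.0, 0.6]
gripper_width: 0.999
```

Run:
```python
from h import *
np.set_printoptions(precision=4,suppress=True)
o,p,r=pose();print(o["q"],p,o["contact_force"]);M=r.as_matrix();print(M)
a=np.radians(-9.7); tgt=np.array([.5575,-.212,.006+.043])
print("tool delta to grasp TCP", M.T@(tgt-np.array([0,0,.0187])-p)*1000)
snap("side","s1.png",(130,110,150,110),5)
```

```text
[ 0.0019  0.6012  0.3698  1.8918 -0.3043  0.705   1.9314] [ 0.5556 -0.2263  0.0539] [0.1084 1.0335 0.5898]
[[ 0.1846  0.9828 -0.0041]
 [ 0.9828 -0.1846 -0.0096]
 [-0.0102 -0.0023 -0.9999]]
tool delta to grasp TCP [14.6762 -0.7106 23.4237]
```

View pics/s1.png

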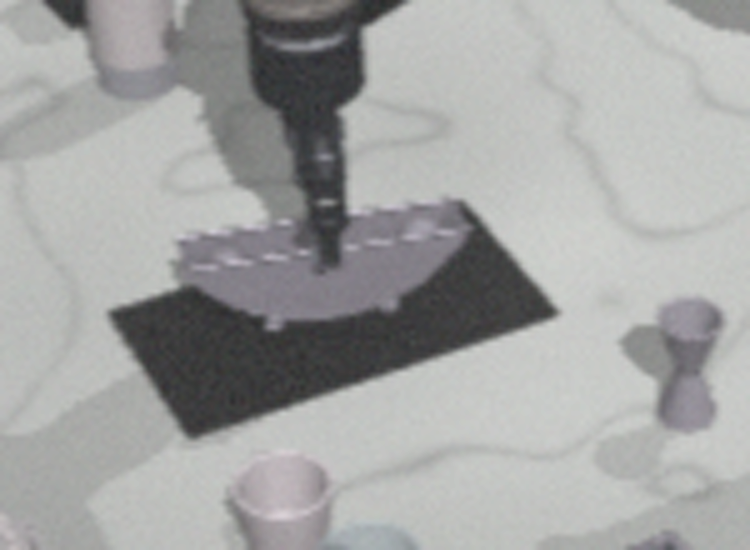

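Call:
apply_moves(
  increments=[
    [7.5, 0, 0, 0, 0.5, -0.8, -1],
    [7.5, 0, 2, 0, 0, 0, -1],
    [0, 0, 8, 0, 0, 0, -1],
    [0, 0, 9, 0, 0, 0, -1],
    [0, 0, 4, 0, 0, 0, -1],
    [0, 0, 1, 0, 0, 0, -1],
    [0, 0, 0, 0, 0, 0, -1],
    [0, 0, 0, 0, 0, 0, -1],
  ],
)

```text
t: 4.2
eef_pos: [0.5596, -0.2108, 0.0298]
tool_rot: [0.001, 0.765, 0.644, -0.0]
contact_force: [0.2, 0.8, 0.5]
gripper_width: 0.999
```

Run:
```python
from h import *
np.set_printoptions(precision=4,suppress=True)
o,p,r=pose();print(o["q"],p,o["contact_force"]);M=r.as_matrix();print(M)
a=np.radians(-9.7); tgt=np.array([.5575,-.212,.006+.043])
print("tool delta to grasp TCP", M.T@(tgt-np.array([0,0,.0187])-p)*1000)
snap("top","t2.png",(320,100,100,130),5)
```

```text
[ 0.002   0.6326  0.3401  1.9037 -0.3266  0.6585  1.9419] [ 0.5596 -0.2108  0.0298] [0.1565 0.7899 0.542 ]
[[ 0.1697  0.9855  0.0004]
 [ 0.9855 -0.1697 -0.0011]
 [-0.001   0.0006 -1.    ]]
tool delta to grasp TCP [-1.4974 -1.9122 -0.5401]
```

View pics/t2.png

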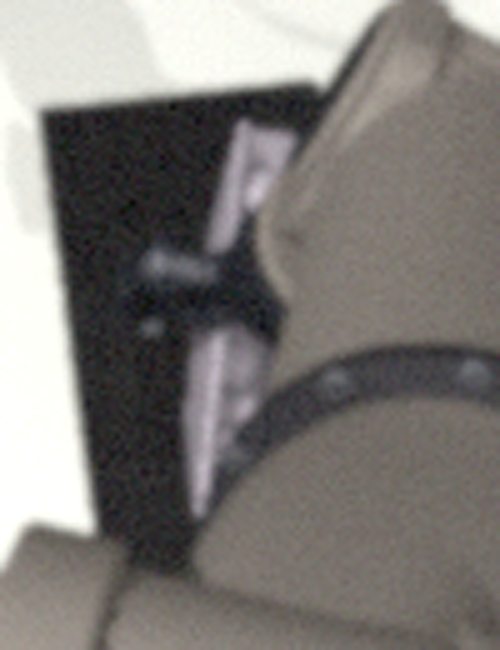

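Call:
apply_moves(
  increments=[
    [-1, -1, 0, 0, 0, 0, 1],
    [0, 0, 0, 0, 0, 0, 1],
    [0, 0, 0, 0, 0, 0, 1],
    [0, 0, 0, 0, 0, 0, 1],
    [0, 0, 0, 0, 0, 0, 1],
    [0, 0, 0, 0, 0, 0, 1],
    [0, 0, 0, 0, 0, 0, 1],
    [0, 0, 0, 0, 0, 0, 1],
  ],
  grip_force=90,
)

```text
t: 5.25
eef_pos: [0.5588, -0.2124, 0.0306]
tool_rot: [0.001, 0.765, 0.644, 0.0]
contact_force: [-0.2, -0.3, 0.6]
gripper_width: 0.456
```

```bash
python3 - <<'E'
from h import *
np.set_printoptions(precision=4,suppress=True)
o,p,r=pose();print(o["q"],o["tool_rot"],p,o["contact_force"],o["torque"],o["gripper_width"])
E
cat > fit.py <<'E'
from h import *
from scipy.optimize import least_squares
# q, pos, quat(wxyz)
D=[([-1.43809858,0.47771719,0.02233381,1.55633559,-0.0114773,1.1093035,-0.08309629],[0.16085781,0.65501041,0.23043011],[5.55961206e-04,.786904034,.617074851,-5.99674863e-04])]
def Rz(a): return R.from_euler('z',a).as_matrix()
def Ry(a): return R.from_euler('y',a).as_matrix()
def fk(q,P):
    h,L1,L2,L3,y0,e7,sg=P[0],P[1],P[2],P[3],P[4],P[5],1
    z=np.array([0,0,1.])
    T=Rz(y0+q[0]); p=h*z
    T=T@Ry(q[1])@Rz(q[2]); p=p+T@(L1*z+P[6]*np.array([1,0,0]))
    T=T@Ry(q[3]); p=p+T@(P[7]*np.array([1,0,0])); T=T@Rz(q[4]); p=p+T@(L2*z)
    T=T@Ry(q[5]); p=p+T@(P[8]*np.array([1,0,0])); T=T@Rz(q[6]+e7); p=p+T@(L3*z)
    return p,T
E
```

```text
[ 0.0041  0.6304  0.3406  1.9053 -0.326   0.6576  1.9441] [0.0012 0.7648 0.6443 0.0001] [ 0.5588 -0.2124  0.0306] [-0.2053 -0.2591  0.5699] [-0.0621  0.015   0.1144] 0.45623648969721786
```

Call:
apply_moves(
  increments=[
    [0, 0, -6, 0, 0, 0, 1],
    [0, 0, -14, 0, 0, 0, 1],
    [0, 0, -22, 0, 0, 0, 1],
    [0, 0, -26, 0, 0, 0, 1],
    [0, 0, -26, 0, 0, 0, 1],
    [0, 0, -20, 0, 0, 0, 1],
    [0, 0, -10, 0, 0, 0, 1],
    [0, 0, 0, 0, 0, 0, 1],
  ],
)

```text
t: 6.25
eef_pos: [0.5532, -0.2093, 0.157]
tool_rot: [-0.004, 0.765, 0.644, -0.003]
contact_force: [-0.4, 0.3, -8.8]
gripper_width: 0.455
```

```bash
cat >> fit.py <<'E'
import json
D+=[([-0.0601,0.4396,0.4404,1.7653,-0.2168,0.9867,1.8641],[.5726,-.2233,.1949],None),
([0.0019,0.6012,0.3698,1.8918,-0.3043,0.7050,1.9314],[.5556,-.2263,.0539],None),
([0.0020,0.6326,0.3401,1.9037,-0.3266,0.6585,1.9419],[.5596,-.2108,.0298],None),
([0.0041,0.6304,0.3406,1.9053,-0.3260,0.6576,1.9441],[.5588,-.2124,.0306],[.0012,.7648,.6443,.0001])]
Ms={1:[[.17,.9854,-.0022],[.9854,-.17,-.0014],[-.0017,-.0019,-1]],2:[[.1846,.9828,-.0041],[.9828,-.1846,-.0096],[-.0102,-.0023,-.9999]],3:[[.1697,.9855,.0004],[.9855,-.1697,-.0011],[-.001,.0006,-1]]}
def rot(i):
    if D[i][2] is not None:
        w,x,y,z=D[i][2]; return R.from_quat([x,y,z,w]).as_matrix()
    return np.array(Ms[i])
def signs(s): 
    def f(q,P): return fk(np.array(q)*s,P)
    return f
import itertools
def res(P,s):
    r=[]
    for i,(q,p,_) in enumerate(D):
        pp,T=fk(np.array(q)*s,P); r+=list(pp-p); r+=list(.3*(T-rot(i)).ravel())
    return r
best=None
for s3,s5,s7,e7 in itertools.product([1,-1],[1,-1],[1,-1],[0,1.57,3.14,-1.57]):
    s=np.array([1,1,s3,1,s5,1,s7])
    k=least_squares(res,[.36,.42,.4,.3,2.77,e7,0,0,0],args=(s,))
    if best is None or k.cost<best[0]: best=(k.cost,k.x,s)
np.set_printoptions(precision=4,suppress=True)
if __name__=="__main__":
    print(best); print(np.array(res(best[1],best[2])).reshape(-1,12).round(4))
E
python3 fit.py
python3 - <<'E'
from h import *
np.set_printoptions(precision=4,suppress=True)
o,p,r=pose();print(o["q"],o["tool_rot"],p,o["contact_force"],o["torque"],o["gripper_width"])
E
```

```text
(np.float64(0.09612314809705276), array([-1.5588,  7.011 ,  3.6887,  1.8017,  2.7437,  2.7666, -4.2532,
        3.2493,  0.6234]), array([ 1,  1,  1,  1, -1,  1,  1]))
[[-0.0016 -0.0067  0.0369 -0.1334  0.0021 -0.006   0.0022  0.1334  0.0015
   0.0027 -0.0058  0.0001]
 [-0.0134  0.0917 -0.1102 -0.0238  0.0031 -0.0047 -0.0164  0.0237 -0.1059
  -0.1059  0.0052  0.0195]
 [ 0.0448  0.0083  0.003   0.0333 -0.0084 -0.0086 -0.032  -0.03   -0.1139
  -0.1112  0.0266  0.0238]
 [-0.0359 -0.0479  0.0359  0.0565 -0.0159 -0.014  -0.0389 -0.0533 -0.1146
  -0.1117  0.0291  0.0232]
 [-0.0216 -0.0457  0.0344  0.0562 -0.0158 -0.0144 -0.0387 -0.0531 -0.1142
  -0.1114  0.0285  0.0231]]
[-0.069   0.4515  0.4278  1.8465 -0.2315  0.9032  1.8672] [-0.0042  0.7648  0.6443 -0.003 ] [ 0.5532 -0.2093  0.157 ] [-0.381   0.2767 -8.8088] [0.0061 0.0116 0.0521] 0.45469885077074307
```

```bash
python3 - <<'E'
s=open('fit.py').read()
s=s.replace("best=None\nfor s3,s5,s7,e7 in itertools.product([1,-1],[1,-1],[1,-1],[0,1.57,3.14,-1.57]):\n    s=np.array([1,1,s3,1,s5,1,s7])\n    k=least_squares(res,[.36,.42,.4,.3,2.77,e7,0,0,0],args=(s,))",
"D+=[([-.069,.4515,.4278,1.8465,-.2315,.9032,1.8672],[.5532,-.2093,.157],[-.0042,.7648,.6443,-.003])]\nbest=None\nfor s3,s5,s7,e7,s4,s6 in itertools.product([1,-1],[1,-1],[1,-1],[0,1.57,3.14,-1.57],[1],[1]):\n    s=np.array([-1,1,s3,s4,s5,s6,s7])\n    k=least_squares(res,[.36,.42,.4,.3,-.1,e7,0,0,0],args=(s,))")
open('fit.py','w').write(s)
E
python3 fit.py
```

```text
(np.float64(2.7324400037010212e-06), array([ 0.3204,  0.5085,  0.4432,  0.3369, -0.0917,  3.0499,  0.0363,
       -0.0115, -0.0076]), array([-1,  1, -1,  1, -1,  1, -1]))
[[-0.0002  0.0003  0.0003 -0.      0.     -0.      0.      0.      0.
  -0.     -0.     -0.    ]
 [-0.0013 -0.0009 -0.0007  0.      0.     -0.      0.     -0.      0.0001
   0.0001 -0.0001  0.    ]
 [-0.0004 -0.0002 -0.0002 -0.      0.     -0.0003 -0.     -0.      0.0001
   0.0001 -0.0003 -0.    ]
 [ 0.0002  0.0002  0.     -0.      0.     -0.      0.      0.     -0.
  -0.     -0.      0.    ]
 [ 0.0003  0.0002  0.0001 -0.      0.     -0.     -0.      0.     -0.0001
  -0.0001 -0.      0.    ]
 [ 0.001   0.0006  0.0005  0.     -0.      0.0001 -0.     -0.      0.0002
   0.0002  0.     -0.    ]]
```

```bash
cat > ik.py <<'E'
from fit import *
P,S=best[1],best[2]
lo=np.array([-2.96,-.34,-1.41,.24,-1.37,.17,-2.96]);hi=np.array([2.96,2.1,1.46,2.44,4.51,1.92,2.96])
def ik(p,T,q0s):
    out=None
    for q0 in q0s:
        f=lambda q:np.r_[(fk(q*S,P)[0]-p)*5,(fk(q*S,P)[1]-T).ravel(),.002*(q-(lo+hi)/2)]
        k=least_squares(f,np.clip(q0,lo+.02,hi-.02),bounds=(lo+.01,hi-.01))
        r=fk(k.x*S,P); e=np.linalg.norm(r[0]-p)*1000; a=np.degrees(np.linalg.norm(R.from_matrix(r[1].T@T).as_rotvec()))
        m=np.min(np.minimum(k.x-lo,hi-k.x))
        c=(e+a*3, -m)
        if out is None or c[0]<out[0]-1.0 or (abs(c[0]-out[0])<1 and -m<out[1]): out=(e+a*3,-m,k.x,e,a)
    return out
def boatpose(phi,th,lip,lipA=True):
    d=np.array([np.cos(phi),np.sin(phi),0]); up=np.array([0,0,1.])
    bx=np.cos(th)*d-np.sin(th)*up; bz=np.cos(th)*up+np.sin(th)*d
    by=np.cross(bz,bx)
    o=lip-.095*bx-.060*bz   # underside origin
    tcp=o+.0246*bz
    if lipA: Tm=np.c_[by,bx,-bz]
    else: Tm=np.c_[-by,-bx,-bz]
    return tcp,Tm
E
python3 - <<'E'
from ik import *
rng=np.random.default_rng(0)
tum=np.array([.538,.2125,.094])
qn=np.array([-.069,.4515,.4278,1.8465,-.2315,.9032,1.8672])
for A in (True,False):
  for phi in (-30,0,22,45,70,90,110):
    f=np.radians(phi); d=np.array([np.cos(f),np.sin(f),0])
    row=[]
    for th in (0,20,40,60):
        tcp,Tm=boatpose(f,np.radians(th),tum-.013*d+[0,0,.04],A)
        o=ik(tcp,Tm,[qn]+[rng.uniform(lo,hi) for _ in range(8)])
        row.append(f"{o[3]:.0f}mm/{o[4]:.0f}d m{-o[1]:.2f}")
    print(A,phi,row,flush=True)
E
```

```text
True -30 ['0mm/0d m0.36', '0mm/0d m0.28', '0mm/0d m0.24', '0mm/0d m0.28']
True 0 ['0mm/0d m0.27', '0mm/0d m0.27', '0mm/0d m0.35', '0mm/0d m0.01']
True 22 ['0mm/0d m0.16', '0mm/0d m0.27', '0mm/0d m0.23', '12mm/3d m0.01']
True 45 ['0mm/0d m0.08', '0mm/0d m0.29', '0mm/0d m0.19', '0mm/0d m0.01']
True 70 ['0mm/0d m0.06', '0mm/0d m0.32', '0mm/0d m0.25', '0mm/0d m0.01']
True 90 ['0mm/0d m0.06', '0mm/0d m0.34', '0mm/0d m0.38', '0mm/0d m0.08']
True 110 ['0mm/0d m0.07', '0mm/0d m0.35', '0mm/0d m0.55', '0mm/0d m0.30']
False -30 ['0mm/0d m0.25', '0mm/0d m0.52', '0mm/0d m0.56', '0mm/0d m0.23']
False 0 ['0mm/0d m0.26', '0mm/0d m0.52', '0mm/0d m0.39', '0mm/0d m0.01']
False 22 ['0mm/0d m0.24', '0mm/0d m0.52', '0mm/0d m0.35', '12mm/3d m0.01']
False 45 ['0mm/0d m0.27', '0mm/0d m0.52', '0mm/0d m0.37', '0mm/0d m0.01']
False 70 ['0mm/0d m0.34', '0mm/0d m0.52', '0mm/0d m0.47', '0mm/0d m0.14']
False 90 ['0mm/0d m0.43', '0mm/0d m0.52', '0mm/0d m0.60', '0mm/0d m0.29']
False 110 ['0mm/0d m0.53', '0mm/0d m0.52', '0mm/0d m0.54', '0mm/0d m0.46']
```

```bash
cat > sim.py <<'E'
from ik import *
def step(q,p,T):
    f=lambda x:np.r_[(fk(x*S,P)[0]-p)*5,(fk(x*S,P)[1]-T).ravel(),.003*(x-q)]
    k=least_squares(f,np.clip(q,lo+.002,hi-.002),bounds=(lo,hi)); r=fk(k.x*S,P)
    return k.x,np.linalg.norm(r[0]-p)*1000,np.degrees(np.linalg.norm(R.from_matrix(r[1].T@T).as_rotvec()))
def path(q,poses,n=12):
    p,T=fk(q*S,P); log=[]
    for (p1,T1) in poses:
        rv=R.from_matrix(T.T@T1).as_rotvec(); 
        mm=9;em=0
        for i in range(1,n+1):
            Ti=T@R.from_rotvec(rv*i/n).as_matrix(); pi=p+(p1-p)*i/n
            q,e,a=step(q,pi,Ti); mm=min(mm,np.min(np.minimum(q-lo,hi-q))); em=max(em,e+3*a)
        p,T=p1,T1; log.append((round(mm,2),round(em,1),q.round(2)))
    return q,log
E
python3 - <<'E'
from sim import *
tum=np.array([.538,.2125,.094]); qn=np.array([-.069,.4515,.4278,1.8465,-.2315,.9032,1.8672])
for A,phi in ((True,-30),(True,-15),(True,0),(True,22),(True,45),(True,90),(False,-30),(False,90),(False,110)):
    f=np.radians(phi); d=np.array([np.cos(f),np.sin(f),0]); lip=tum-.013*d+[0,0,.04]
    Ps=[boatpose(f,np.radians(t),lip+[0,0,.03*(t==0)],A) for t in (0,15,30,45,60)]
    q,l=path(qn,Ps); print(A,phi); [print("   ",x) for x in l]
E
```

```text
True -30
    (np.float64(0.32), np.float64(0.0), array([-0.93,  0.36,  0.35,  2.06, -0.18,  0.74,  0.58]))
    (np.float64(0.38), np.float64(0.0), array([-0.72,  0.44,  0.27,  1.96, -0.39,  0.96,  0.83]))
    (np.float64(0.49), np.float64(0.0), array([-0.57,  0.52,  0.22,  1.83, -0.5 ,  1.24,  0.96]))
    (np.float64(0.4), np.float64(0.0), array([-0.45,  0.64,  0.19,  1.68, -0.58,  1.52,  1.03]))
    (np.float64(0.14), np.float64(0.0), array([-0.34,  0.77,  0.14,  1.54, -0.64,  1.78,  1.05]))
True -15
    (np.float64(0.29), np.float64(0.0), array([-0.85,  0.32,  0.29,  2.12, -0.14,  0.72,  0.84]))
    (np.float64(0.33), np.float64(0.0), array([-0.69,  0.43,  0.23,  1.98, -0.3 ,  0.98,  1.04]))
    (np.float64(0.48), np.float64(0.0), array([-0.57,  0.53,  0.2 ,  1.8 , -0.38,  1.3 ,  1.13]))
    (np.float64(0.31), np.float64(0.0), array([-0.47,  0.67,  0.17,  1.62, -0.43,  1.61,  1.17]))
    (np.float64(0.03), np.float64(0.0), array([-0.39,  0.82,  0.14,  1.44, -0.48,  1.89,  1.16]))
True 0
    (np.float64(0.27), np.float64(0.0), array([-0.77,  0.29,  0.25,  2.16, -0.11,  0.7 ,  1.12])
[... 2679 characters left out ...]
6]))
    (np.float64(0.47), np.float64(0.0), array([-1.34,  0.84,  0.99,  1.77,  0.06,  1.14, -0.47]))
    (np.float64(0.44), np.float64(0.0), array([-1.4 ,  0.99,  1.02,  1.67,  0.16,  1.3 , -0.54]))
False 110
    (np.float64(0.51), np.float64(0.0), array([-0.75,  0.51,  0.6 ,  1.89, -0.37,  0.85,  0.39]))
    (np.float64(0.52), np.float64(0.0), array([-1.  ,  0.57,  0.75,  1.92, -0.17,  0.76,  0.13]))
    (np.float64(0.52), np.float64(0.0), array([-1.25,  0.66,  0.93,  1.92,  0.01,  0.79, -0.1 ]))
    (np.float64(0.41), np.float64(0.0), array([-1.44,  0.81,  1.05,  1.89,  0.13,  0.86, -0.27]))
    (np.float64(0.34), np.float64(0.0), array([-1.56,  0.99,  1.12,  1.85,  0.21,  0.95, -0.39]))
```

Call:
apply_moves(
  increments=[
    [10, -2, 0, 0, 0, 3, 1],
    [17, -5, 0, 0, 0, 5, 1],
    [23.5, -8.5, 0, 0, 0, 5, 1],
    [25.5, -12, 0, 0, 0, 5, 1],
    [24, -14, 0, 0, 0, 5, 1],
    [23, -16, 0, 0, 0, 5, 1],
    [21.5, -18, 0, 0, 0, 5, 1],
    [20, -20, 0, 0, 0, 5, 1],
  ],
)

```text
t: 7.25
eef_pos: [0.5405, -0.0129, 0.1497]
tool_rot: [-0.005, 0.938, 0.347, -0.011]
contact_force: [0.9, -0.1, -9.6]
gripper_width: 0.455
```

```bash
cat > st.py <<'E'
from h import *
np.set_printoptions(precision=4,suppress=True)
o,p,r=pose();M=r.as_matrix();print(o["t"],"q",o["q"].round(3),"p",p,"F",o["contact_force"],"T",o["torque"]);print(M.round(4))
bx,by,bz=M[:,1],M[:,0],-M[:,2]
org=p-.0246*bz
print("boat org",org,"lipA",org+.095*bx+.06*bz,"lipB",org-.095*bx+.06*bz,"yaw",np.degrees(np.arctan2(bx[1],bx[0])),"tilt(B down +)",np.degrees(np.arcsin(bx[2])),"roll",np.degrees(np.arcsin(by[2])))
E
python3 st.py
```

```text
7.25 q [-0.539  0.411  0.572  1.967 -0.289  0.869  0.898] p [ 0.5405 -0.0129  0.1497] F [ 0.9051 -0.1023 -9.5719] T [ 0.0021 -0.1073 -0.0033]
[[ 0.7588  0.6509 -0.0244]
 [ 0.6511 -0.759   0.0012]
 [-0.0177 -0.0168 -0.9997]]
boat org [ 0.5399 -0.0129  0.1251] lipA [ 0.6032 -0.0851  0.1835] lipB [0.4795 0.0592 0.1867] yaw -49.38734085405504 tilt(B down +) -0.9605813385115751 roll -1.0149590813647489
```

Call:
apply_moves(
  increments=[
    [21, -19, 0, -0.3, 0.3, 5, 1],
    [19, -20.5, -1, -0.3, 0.3, 5, 1],
    [16, -19.5, -1, -0.3, 0.3, 5, 1],
    [9.5, -15.5, -1, 0, 0, 5, 1],
    [6, -10.5, 0, 0, 0, 5, 1],
    [1.5, -6, 0, 0, 0, 4, 1],
    [0, 0, 0, 0, 0, 0, 1],
    [0, 0, 0, 0, 0, 0, 1],
  ],
)

```text
t: 8.25
eef_pos: [0.5492, 0.1115, 0.1447]
tool_rot: [0.003, 0.995, 0.097, -0.008]
contact_force: [0.2, -0.1, -7.7]
gripper_width: 0.454
```

```bash
python3 st.py
python3 - <<'E'
from h import *
snap("top","t3.png",(120,80,200,150),4); snap("side","s3.png",(150,110,200,150),4)
E
```

```text
8.25 q [-0.831  0.473  0.679  1.936 -0.376  0.88   0.238] p [0.5492 0.1115 0.1447] F [ 0.2296 -0.0675 -7.6912] T [ 0.0607 -0.0403  0.0396]
[[ 0.9811  0.193  -0.0158]
 [ 0.1929 -0.9812 -0.0073]
 [-0.0169  0.0041 -0.9998]]
boat org [0.5488 0.1114 0.1201] lipA [0.5681 0.0186 0.1805] lipB [0.5314 0.205  0.1797] yaw -78.87424060588008 tilt(B down +) 0.2336826952165495 roll -0.9667590746630222
```

View pics/t3.png

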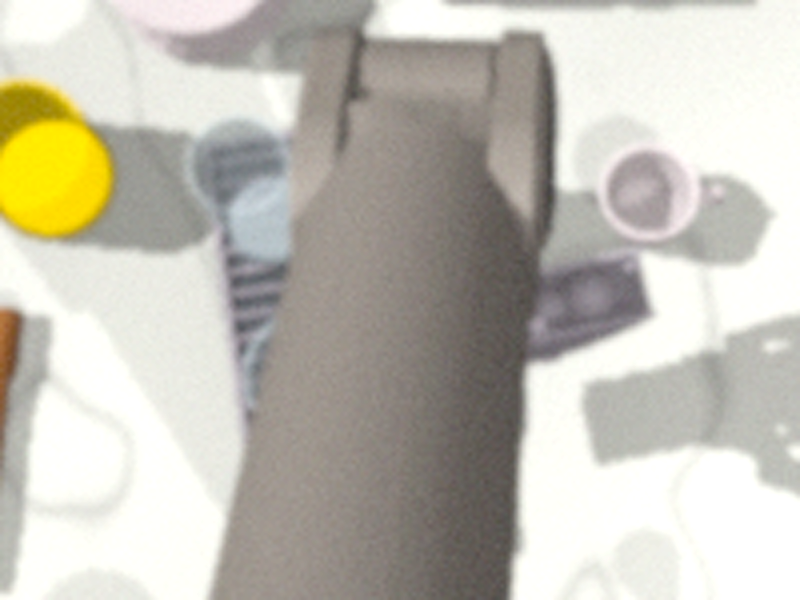

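View pics/s3.png

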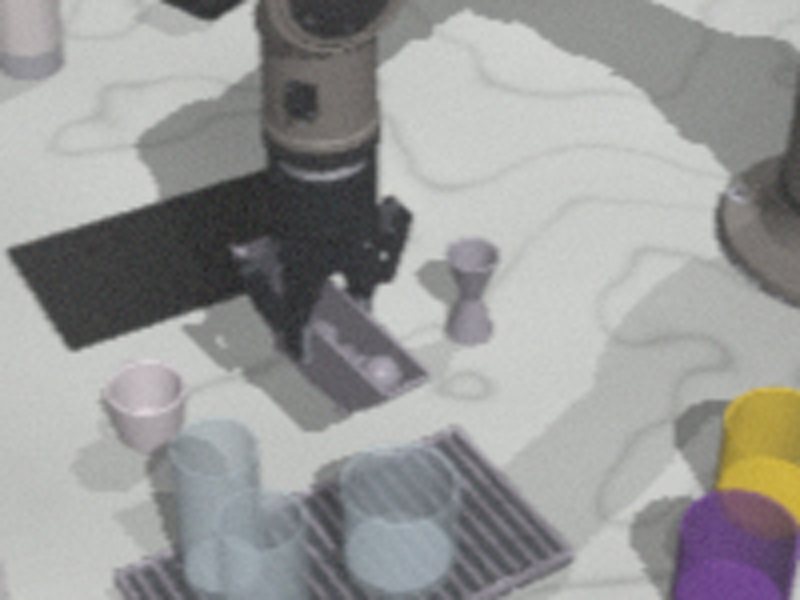

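Run:
```python
from h import *
print("lip pred",proj("side",[.5314,.205,.1797]),"tum mouth", proj("side",[.538,.2125,.094]))
print(at("side",246.7,208.5,.18))
```

```text
lip pred [251.46943486 205.44307644] tum mouth [250.03030523 229.97459206]
[0.54844955 0.21148886 0.18      ]
```

```bash
cat > ov.py <<'E'
from h import *
import sys
def overlay(cam,f,box,s,im=None):
    o,p,r=pose();M=r.as_matrix();bx,by,bz=M[:,1],M[:,0],-M[:,2];org=p-.0246*bz
    if im is None: im=cv2.cvtColor(imaging.read_camera(cam),cv2.COLOR_RGB2BGR)
    x,y,w,h=box; c=np.clip(cv2.resize(im[y:y+h,x:x+w],None,fx=s,fy=s,interpolation=cv2.INTER_CUBIC)*1.5,0,255).astype(np.uint8)
    q=lambda P:tuple(int(v) for v in ((proj(cam,P)+.5-np.array([x,y]))*s))
    cs=[org+a*.097*bx+b*.02*by+.061*bz for a,b in ((1,1),(1,-1),(-1,-1),(-1,1))]
    for i in range(4): cv2.line(c,q(cs[i]),q(cs[(i+1)%4]),(0,255,0),1)
    for z in(.094,):
        pts=[np.array([.538+.043*np.cos(t),.2125+.043*np.sin(t),z]) for t in np.linspace(0,6.28,40)]
        for P in pts: cv2.circle(c,q(P),1,(0,0,255),-1)
    cv2.imwrite("pics/"+f,c)
if __name__=="__main__":
    overlay("side",sys.argv[1],(200,150,100,110),6)
E
python3 ov.py s4.png
```

```text
(no output)
```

View pics/s4.png

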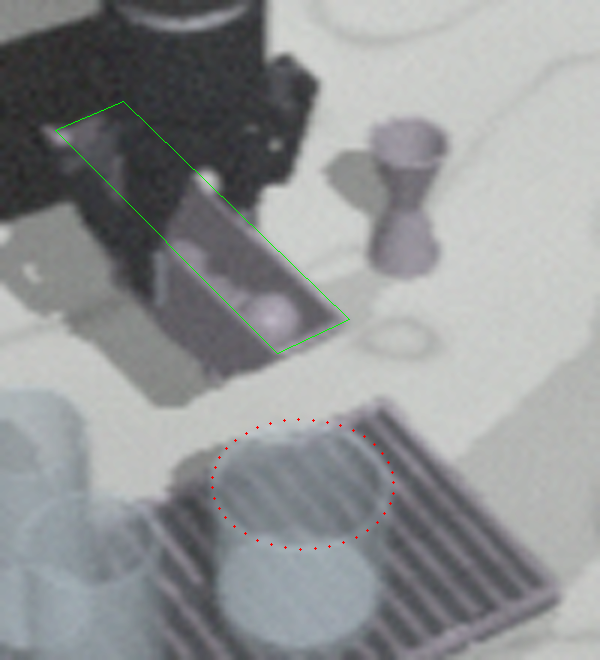

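Call:
apply_moves(
  increments=[
    [1, 2, 3, -1.2, 0.2, 0, 1],
    [1.3, 2.1, 4.5, -1.7, 0.2, 0, 1],
    [1.3, 2.1, 4.7, -1.7, 0.2, 0, 1],
    [1.3, 2.1, 4.7, -1.7, 0.2, 0, 1],
    [1.3, 2.1, 4.7, -1.7, 0.2, 0, 1],
    [1.3, 2, 4, -1.5, 0, 0, 1],
    [0, 1, 1, -0.5, 0, 0, 1],
    [0, 0, 0, 0, 0, 0, 1],
  ],
)

```text
t: 9.4
eef_pos: [0.5603, 0.0975, 0.1176]
tool_rot: [0.094, 0.991, 0.097, 0.01]
contact_force: [-0.2, -0.4, -8.2]
gripper_width: 0.458
```

```bash
python3 st.py; python3 ov.py s5.png
```

```text
9.4 q [-0.953  0.561  0.758  1.952 -0.261  0.791  0.107] p [0.5603 0.0975 0.1176] F [-0.1852 -0.4034 -8.2078] T [ 0.536   0.0976 -0.0235]
[[ 0.9809  0.1905  0.0389]
 [ 0.1944 -0.9633 -0.1849]
 [ 0.0022  0.1889 -0.982 ]]
boat org [0.5612 0.0929 0.0934] lipA [0.577  0.0125 0.1703] lipB [0.5408 0.1956 0.1344] yaw -78.8141722773432 tilt(B down +) 10.889953248001055 roll 0.12863964317049864
```

View pics/s5.png

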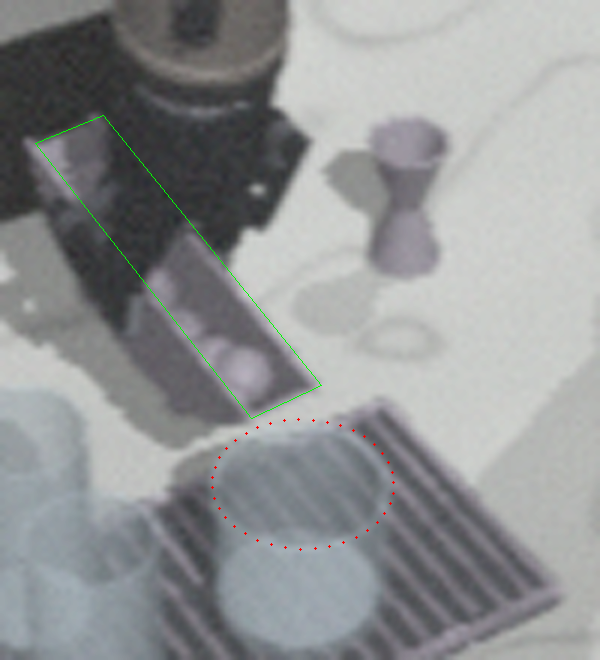

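Call:
apply_moves(
  increments=[
    [0, 1.7, -5, -3, 0, 0, 1],
    [0, 1.7, -5, -3, 0, 0, 1],
    [0, 0, 0, 0, 0, 0, 1],
    [0, 0, 0, 0, 0, 0, 1],
    [0, -1.3, 3.3, 2, 0, 0, 1],
    [0, -1.3, 3.3, 2, 0, 0, 1],
    [0, 0, 0, 0, 0, 0, 1],
    [0, 0, 0, 0, 0, 0, 1],
  ],
)

```text
t: 10.45
eef_pos: [0.5609, 0.0936, 0.122]
tool_rot: [0.108, 0.99, 0.093, 0.013]
contact_force: [0.3, -0.3, -9.2]
gripper_width: 0.455
```

```bash
python3 st.py; python3 ov.py s6.png
```

```text
10.45 q [-0.976  0.565  0.78   1.951 -0.238  0.796  0.079] p [0.5609 0.0936 0.122 ] F [ 0.3442 -0.2984 -9.2214] T [ 0.5923  0.1805 -0.0269]
[[ 0.9824  0.1815  0.0449]
 [ 0.1869 -0.9595 -0.2107]
 [ 0.0048  0.2154 -0.9765]]
boat org [0.562  0.0884 0.098 ] lipA [0.5766 0.0099 0.177 ] lipB [0.5421 0.1922 0.1361] yaw -79.2866604105096 tilt(B down +) 12.439379040919297 roll 0.27543684513586797
```

View pics/s6.png

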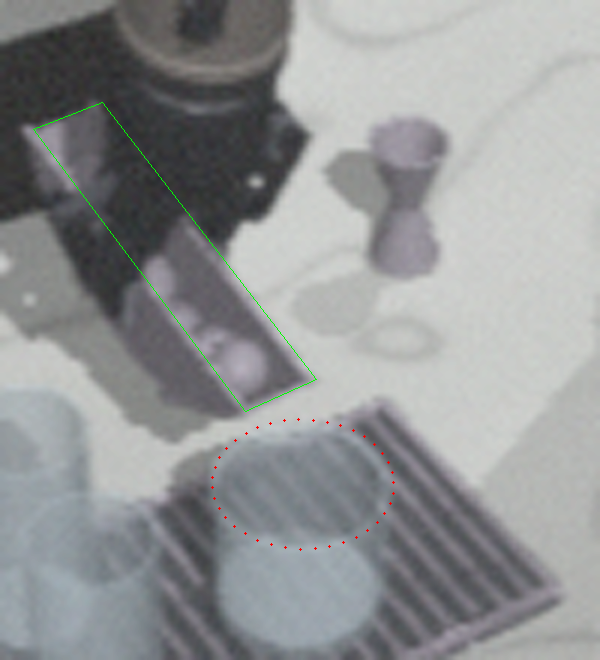

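Call:
apply_moves(
  increments=[
    [0, 0, -6, -3.5, 0, 0, 1],
    [0, 0, -6, -3.5, 0, 0, 1],
    [0, 0, 0, 0, 0, 0, 1],
    [0, 0, 0, 0, 0, 0, 1],
    [0, -1.6, 3.3, 2, 0, 0, 1],
    [0, -1.6, 3.3, 2, 0, 0, 1],
    [0, 0, 0, 0, 0, 0, 1],
    [0, 0, 0, 0, 0, 0, 1],
  ],
)

```text
t: 11.5
eef_pos: [0.5602, 0.0952, 0.1264]
tool_rot: [0.131, 0.987, 0.091, 0.015]
contact_force: [-0.3, 0.2, -8.0]
gripper_width: 0.458
```

```bash
python3 st.py; python3 ov.py s7.png
```

```text
11.5 q [-1.025  0.579  0.813  1.948 -0.202  0.806  0.029] p [0.5602 0.0952 0.1264] F [-0.349   0.1752 -8.0231] T [ 0.7355  0.1632 -0.0286]
[[ 0.9832  0.1748  0.0532]
 [ 0.1827 -0.9492 -0.2562]
 [ 0.0057  0.2616 -0.9652]]
boat org [0.5615 0.0889 0.1026] lipA [0.5749 0.0141 0.1854] lipB [0.5417 0.1944 0.1357] yaw -79.56396462147131 tilt(B down +) 15.163636599160778 roll 0.3275355477061986
```

View pics/s7.png

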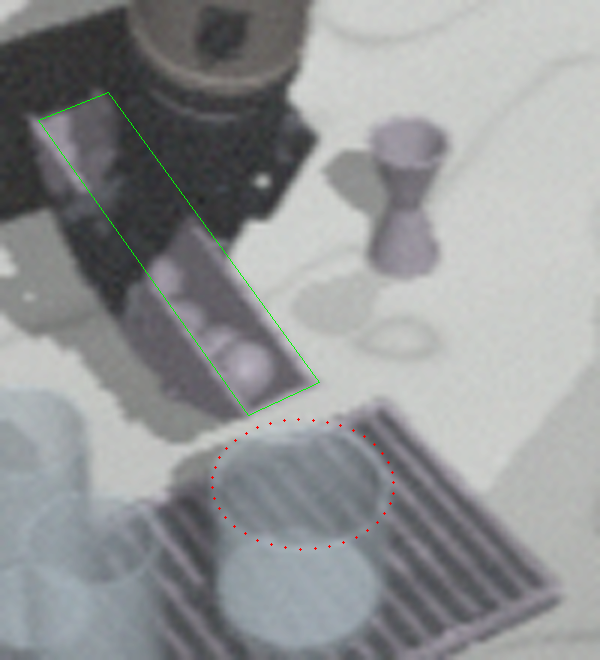

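Call:
apply_moves(
  increments=[
    [0, 1.5, -6.7, -4, 0, 0, 1],
    [0, 1.5, -6.7, -4, 0, 0, 1],
    [0, 0, 0, 0, 0, 0, 1],
    [0, 0, 0, 0, 0, 0, 1],
    [0, -1.6, 3.3, 2, 0, 0, 1],
    [0, -1.6, 3.3, 2, 0, 0, 1],
    [0, 0, 0, 0, 0, 0, 1],
    [0, 0, 0, 0, 0, 0, 1],
  ],
)

```text
t: 12.55
eef_pos: [0.56, 0.0942, 0.133]
tool_rot: [0.163, 0.983, 0.087, 0.018]
contact_force: [0.5, -0.7, -8.8]
gripper_width: 0.458
```

```bash
python3 st.py; python3 ov.py s8.png
```

```text
12.55 q [-1.083  0.601  0.856  1.943 -0.156  0.822 -0.028] p [0.56   0.0942 0.133 ] F [ 0.542  -0.6762 -8.8306] T [0.8868 0.1417 0.0061]
[[ 0.9841  0.1659  0.0641]
 [ 0.1777 -0.9317 -0.3168]
 [ 0.0072  0.3232 -0.9463]]
boat org [0.5616 0.0864 0.1097] lipA [0.5735 0.0169 0.1972] lipB [0.542  0.1939 0.1358] yaw -79.90253892329333 tilt(B down +) 18.85553559812275 roll 0.41037697471565304
```

View pics/s8.png

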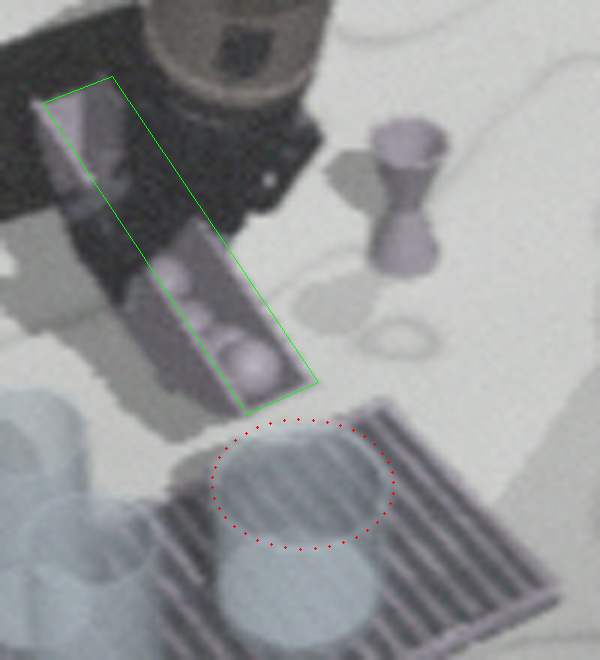

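Call:
apply_moves(
  increments=[
    [0, 1.4, -5.9, -3.5, 0, 0, 1],
    [0, 1.4, -5.9, -3.5, 0, 0, 1],
    [0, 0, 0, 0, 0, 0, 1],
    [0, 0, 0, 0, 0, 0, 1],
    [0, -1.6, 3.5, 2.2, 0, 0, 1],
    [0, -1.6, 3.5, 2.2, 0, 0, 1],
    [0, 0, 0, 0, 0, 0, 1],
    [0, 0, 0, 0, 0, 0, 1],
  ],
)

```text
t: 13.6
eef_pos: [0.5598, 0.0934, 0.1375]
tool_rot: [0.182, 0.979, 0.085, 0.02]
contact_force: [-0.6, 0.9, -7.3]
gripper_width: 0.458
```

```bash
python3 st.py; python3 ov.py s9.png
```

```text
13.6 q [-1.116  0.615  0.881  1.94  -0.13   0.834 -0.062] p [0.5598 0.0934 0.1375] F [-0.5866  0.9495 -7.3306] T [0.9361 0.1877 0.0279]
[[ 0.9848  0.1587  0.0702]
 [ 0.1734 -0.9192 -0.3535]
 [ 0.0084  0.3603 -0.9328]]
boat org [0.5615 0.0847 0.1146] lipA [0.5724 0.0186 0.2048] lipB [0.5422 0.1933 0.1363] yaw -80.20160285365765 tilt(B down +) 21.120512058078173 roll 0.4828608119341418
```

View pics/s9.png

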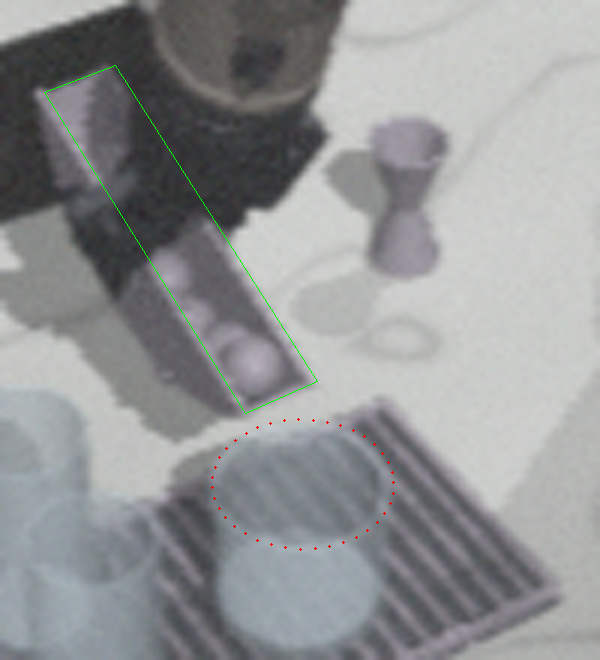

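Call:
apply_moves(
  increments=[
    [0, 1.3, -6.7, -4, 0, 0, 1],
    [0, 1.3, -6.7, -4, 0, 0, 1],
    [0, 0, 0, 0, 0, 0, 1],
    [0, 0, 0, 0, 0, 0, 1],
    [0, -1.7, 4, 2.5, 0, 0, 1],
    [0, -1.7, 4, 2.5, 0, 0, 1],
    [0, 0, 0, 0, 0, 0, 1],
    [0, 0, 0, 0, 0, 0, 1],
  ],
)

```text
t: 14.65
eef_pos: [0.5595, 0.0929, 0.1425]
tool_rot: [0.204, 0.975, 0.082, 0.022]
contact_force: [1.3, 0.9, -7.5]
gripper_width: 0.455
```

```bash
python3 st.py; python3 ov.py s10.png
```

```text
14.65 q [-1.153  0.634  0.908  1.935 -0.102  0.848 -0.099] p [0.5595 0.0929 0.1425] F [ 1.2795  0.8542 -7.5087] T [ 1.0313  0.18   -0.0016]
[[ 0.9857  0.1501  0.0769]
 [ 0.1684 -0.9031 -0.3951]
 [ 0.0101  0.4024 -0.9154]]
boat org [0.5614 0.0831 0.12  ] lipA [0.571  0.021  0.2131] lipB [0.5425 0.1926 0.1367] yaw -80.56222672966237 tilt(B down +) 23.72776957762287 roll 0.5813522923412212
```

View pics/s10.png

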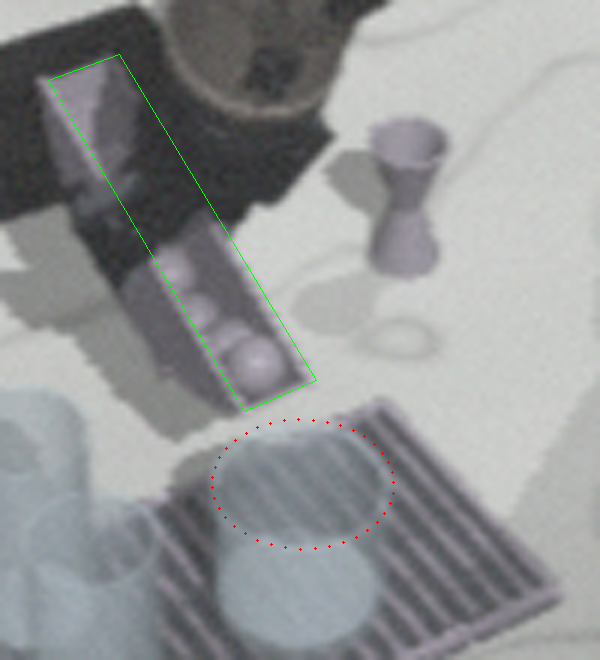

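```bash
cat > ball.py <<'E'
from h import *
import sys
o,p,r=pose();M=r.as_matrix();bx,by,bz=M[:,1],M[:,0],-M[:,2];org=p-.0246*bz
u,v=[float(x) for x in sys.argv[1:3]]
u=u/6+200-.5;v=v/6+150-.5
best=min((np.linalg.norm(proj("side",org+.115*bz+.095*(-np.sin(a)*bx-np.cos(a)*bz))-[u,v]),np.degrees(a)) for a in np.radians(np.arange(0,70,.5)))
print("front ball at angle %.1f resid %.1fpx"%(best[1],best[0]))
E
python3 ball.py 257 362
```

```text
front ball at angle 53.0 resid 0.1px
```

Call:
apply_moves(
  increments=[
    [0, 1.0, -6.9, -4.2, 0, 0, 1],
    [0, 1.0, -6.9, -4.2, 0, 0, 1],
    [0, 0, 0, 0, 0, 0, 1],
    [0, 0, 0, 0, 0, 0, 1],
    [0, -1.8, 4, 2.5, 0, 0, 1],
    [0, -1.8, 4, 2.5, 0, 0, 1],
    [0, 0, 0, 0, 0, 0, 1],
    [0, 0, 0, 0, 0, 0, 1],
  ],
)

```text
t: 15.7
eef_pos: [0.5594, 0.0932, 0.1478]
tool_rot: [0.23, 0.97, 0.078, 0.025]
contact_force: [-0.2, 0.3, -7.1]
gripper_width: 0.453
```

```bash
python3 st.py; python3 ov.py s11.png
```

```text
15.7 q [-1.192  0.659  0.937  1.928 -0.073  0.866 -0.138] p [0.5594 0.0932 0.1478] F [-0.1592  0.3035 -7.0521] T [0.9425 0.1596 0.0433]
[[ 0.9865  0.1404  0.0846]
 [ 0.1634 -0.8819 -0.4421]
 [ 0.0125  0.45   -0.8929]]
boat org [0.5614 0.0823 0.1258] lipA [0.5697 0.0251 0.2222] lipB [0.543  0.1927 0.1367] yaw -80.95518218989538 tilt(B down +) 26.74274649709279 roll 0.7176138620148886
```

View pics/s11.png

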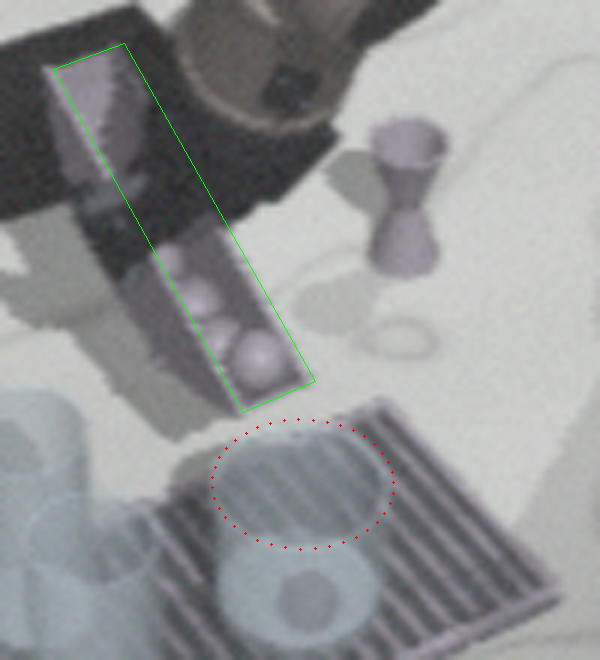

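```bash
python3 ball.py 259 357
```

```text
front ball at angle 53.5 resid 0.7px
```

Call:
apply_moves(
  increments=[
    [0, 0.8, -5.8, -3.5, 0, 0, 1],
    [0, 0.8, -5.8, -3.5, 0, 0, 1],
    [0, 0, 0, 0, 0, 0, 1],
    [0, -1.8, 4, 2.5, 0, 0, 1],
    [0, -1.8, 4, 2.5, 0, 0, 1],
    [0, 0, 0, 0, 0, 0, 1],
    [0, 0, 0, 0, 0, 0, 1],
    [0, 0, 0, 0, 0, 0, 1],
  ],
)

```text
t: 16.75
eef_pos: [0.559, 0.0942, 0.1505]
tool_rot: [0.245, 0.966, 0.076, 0.026]
contact_force: [-0.3, 0.2, -7.5]
gripper_width: 0.458
```

```bash
python3 st.py; python3 ov.py s12.png
```

```text
16.75 q [-1.214  0.676  0.952  1.923 -0.057  0.877 -0.161] p [0.559  0.0942 0.1505] F [-0.2879  0.1957 -7.4867] T [ 1.0564  0.2114 -0.0001]
[[ 0.9869  0.1345  0.0886]
 [ 0.1605 -0.8678 -0.4702]
 [ 0.0137  0.4783 -0.8781]]
boat org [0.5612 0.0826 0.1289] lipA [0.5687 0.0284 0.227 ] lipB [0.5431 0.1933 0.1361] yaw -81.1917693269721 tilt(B down +) 28.574553423554764 roll 0.7826420285179647
```

View pics/s12.png

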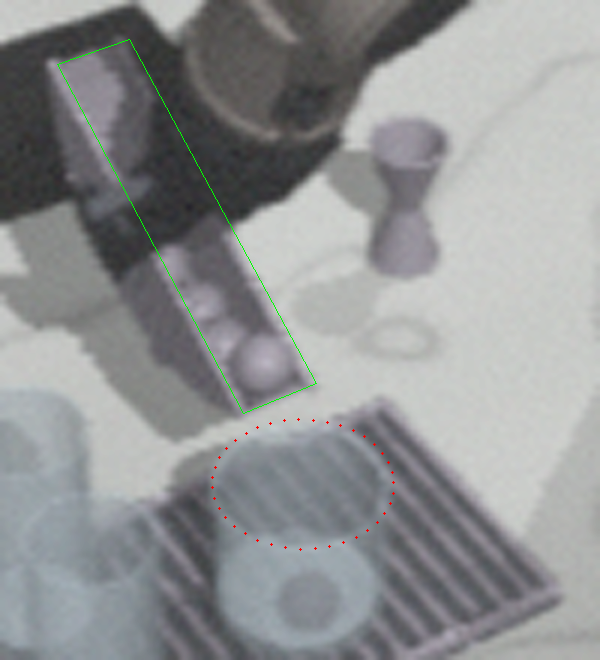

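Call:
apply_moves(
  increments=[
    [0, 0.7, -5, -3, 0, 0, 1],
    [0, 0.7, -5, -3, 0, 0, 1],
    [0, 0, 0, 0, 0, 0, 1],
    [0, -1.8, 4, 2.5, 0, 0, 1],
    [0, -1.8, 4, 2.5, 0, 0, 1],
    [0, 0, 0, 0, 0, 0, 1],
    [0, 0, 0, 0, 0, 0, 1],
    [0, 0, 0, 0, 0, 0, 1],
  ],
)

```text
t: 17.8
eef_pos: [0.5586, 0.097, 0.1513]
tool_rot: [0.255, 0.964, 0.076, 0.027]
contact_force: [0.5, 0.2, -7.8]
gripper_width: 0.456
```

```bash
python3 st.py; python3 ov.py s13.png
```

```text
17.8 q [-1.229  0.688  0.959  1.92  -0.049  0.885 -0.176] p [0.5586 0.097  0.1513] F [ 0.5043  0.1963 -7.8021] T [1.0122 0.2188 0.0221]
[[ 0.9869  0.133   0.0918]
 [ 0.161  -0.8587 -0.4865]
 [ 0.0141  0.4949 -0.8689]]
boat org [0.5609 0.085  0.1299] lipA [0.568  0.0327 0.2291] lipB [0.5427 0.1958 0.135 ] yaw -81.19601296870998 tilt(B down +) 29.660319372814087 roll 0.8084852924102329
```

View pics/s13.png

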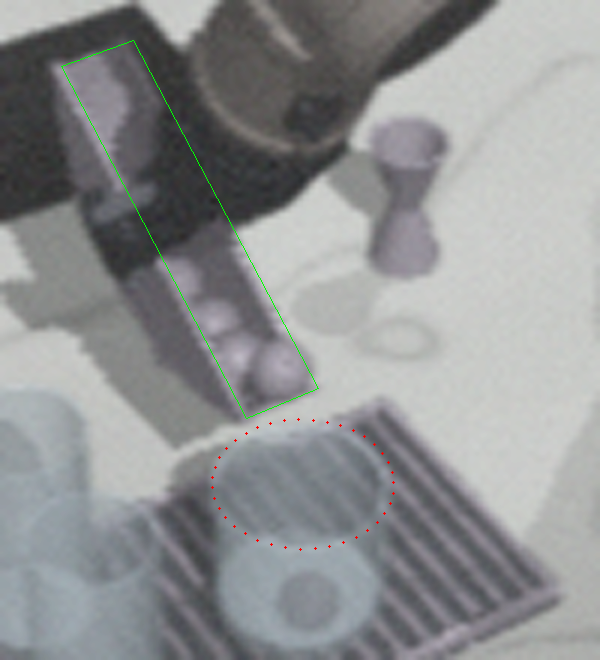

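Call:
apply_moves(
  increments=[
    [0, 0.8, -4.3, -2.6, 0, 0, 1],
    [0, 0.8, -4.3, -2.6, 0, 0, 1],
    [0, 0, 0, 0, 0, 0, 1],
    [0, -2.5, 5.5, 3.5, 0, 0, 1],
    [0, -2.5, 5.5, 3.5, 0, 0, 1],
    [0, 0, 0, 0, 0, 0, 1],
    [0, 0, 0, 0, 0, 0, 1],
    [0, 0, 0, 0, 0, 0, 1],
  ],
)

```text
t: 18.85
eef_pos: [0.5587, 0.0984, 0.1479]
tool_rot: [0.239, 0.967, 0.077, 0.027]
contact_force: [0.1, -0.9, -6.1]
gripper_width: 0.458
```

```bash
python3 st.py; python3 ov.py s14.png
```

```text
18.85 q [-1.211  0.673  0.943  1.924 -0.065  0.873 -0.16 ] p [0.5587 0.0984 0.1479] F [ 0.0686 -0.86   -6.0646] T [0.9795 0.1528 0.0149]
[[ 0.9867  0.1361  0.089 ]
 [ 0.1619 -0.8735 -0.4591]
 [ 0.0152  0.4674 -0.8839]]
boat org [0.5609 0.0871 0.1261] lipA [0.5685 0.0317 0.2236] lipB [0.5426 0.1976 0.1347] yaw -81.14195977662001 tilt(B down +) 27.86717061855513 roll 0.8723814623147484
```

View pics/s14.png

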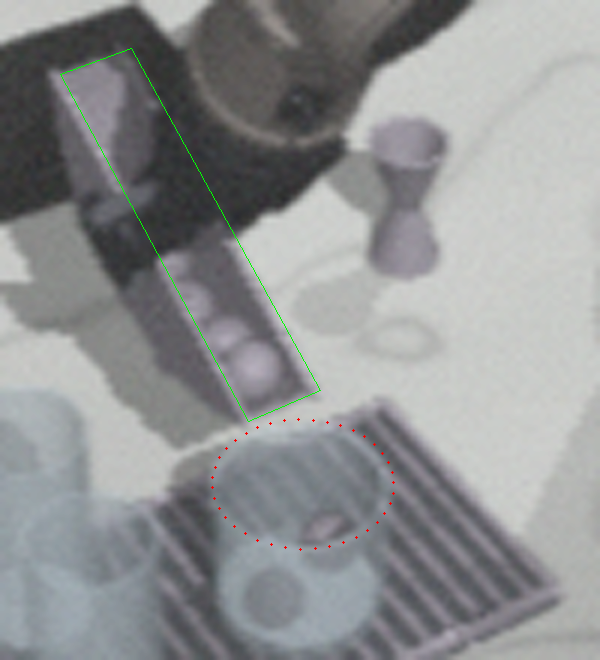

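Call:
apply_moves(
  increments=[
    [0, 0, -1, 3, 0, 0, 1],
    [0, 1, -2, 4, 0, 0, 1],
    [0, 1, -2, 4, 0, 0, 1],
    [0, 1, -2, 4, 0, 0, 1],
    [0, 1, -2, 4, -0.4, 0, 1],
    [0, 1, -1, 4, -0.4, 0, 1],
    [0, 0, 0, 3, 0, 0, 1],
    [0, 0, 0, 1, 0, 0, 1],
  ],
)

```text
t: 19.9
eef_pos: [0.5591, 0.0923, 0.1623]
tool_rot: [-0.002, 0.997, 0.08, 0.002]
contact_force: [-0.4, -1.1, -5.9]
gripper_width: 0.457
```

```bash
python3 st.py; python3 ov.py s15.png
```

```text
19.9 q [-0.811  0.45   0.705  1.925 -0.376  0.894  0.244] p [0.5591 0.0923 0.1623] F [-0.4433 -1.051  -5.9173] T [-0.1237 -0.026  -0.0067]
[[ 0.9871  0.1598  0.0045]
 [ 0.1598 -0.9871  0.0052]
 [ 0.0053 -0.0044 -1.    ]]
boat org [0.5593 0.0925 0.1377] lipA [ 0.5742 -0.0016  0.1973] lipB [0.5438 0.1859 0.1981] yaw -80.8061326657183 tilt(B down +) -0.252299756577384 roll 0.3037799728505844
```

View pics/s15.png

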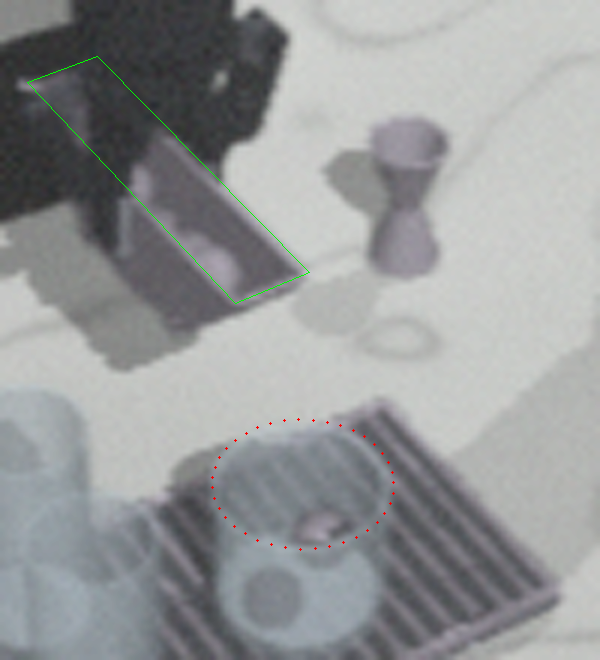

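Call:
apply_moves(
  increments=[
    [-1.6, 10, 0, 0, 0, -4, 1],
    [-4, 17.5, 0, 0, 0, -5, 1],
    [-7.5, 24, 0, 0, 0, -5, 1],
    [-11, 26, 0, 0, 0, -5, 1],
    [-13, 24.5, 0, 0, 0, -5, 1],
    [-15, 23.5, 0, 0, 0, -5, 1],
    [-17, 22, 0, 0, 0, -5, 1],
    [-17, 18, 0, 0, 0, -5, 1],
  ],
)

```text
t: 20.95
eef_pos: [0.5627, -0.0982, 0.1607]
tool_rot: [0.0, 0.906, 0.424, 0.001]
contact_force: [0.4, -0.4, -5.8]
gripper_width: 0.462
```

```bash
python3 st.py
```

```text
20.95 q [-0.358  0.426  0.546  1.907 -0.282  0.882  1.204] p [ 0.5627 -0.0982  0.1607] F [ 0.3921 -0.3614 -5.7616] T [-0.0124  0.0164 -0.0006]
[[ 0.6405  0.768   0.0026]
 [ 0.768  -0.6405  0.0001]
 [ 0.0017  0.0019 -1.    ]]
boat org [ 0.5628 -0.0982  0.1361] lipA [ 0.6356 -0.1591  0.1963] lipB [ 0.4897 -0.0374  0.1959] yaw -39.82739803038372 tilt(B down +) 0.10896841563011103 roll 0.09770072746736048
```

Call:
apply_moves(
  increments=[
    [-20, 15, 0, 0, 0, -5, 1],
    [-21, 13.5, 0, 0, 0, -5, 1],
    [-19.5, 10, 0, 0, 0, -5, 1],
    [-16.5, 6.7, 0, 0, 0, -5, 1],
    [-11, 4, 0, 0, 0, -5, 1],
    [-6.5, 1.8, 0, 0, 0, -4, 1],
    [-2, 0, 0, 0, 0, -1, 1],
    [0, 0, 0, 0, 0, 0, 1],
  ],
)

```text
t: 21.95
eef_pos: [0.5577, -0.2131, 0.1593]
tool_rot: [0.002, 0.759, 0.651, -0.003]
contact_force: [-0.4, 0.2, -6.9]
gripper_width: 0.459
```

```bash
python3 st.py
```

```text
21.95 q [-0.066  0.452  0.425  1.839 -0.223  0.899  1.879] p [ 0.5577 -0.2131  0.1593] F [-0.4001  0.1526 -6.9481] T [ 0.0549 -0.0179 -0.0364]
[[ 0.1521  0.9884 -0.0023]
 [ 0.9883 -0.1521 -0.0064]
 [-0.0066 -0.0013 -1.    ]]
boat org [ 0.5577 -0.2132  0.1347] lipA [ 0.6517 -0.2273  0.1945] lipB [ 0.4639 -0.1984  0.1948] yaw -8.748291611817296 tilt(B down +) -0.07416232760302367 roll -0.3802654178816963
```

Call:
apply_moves(
  increments=[
    [0, 0, 8, 0, 0.3, 0.5, 1],
    [0, 0, 16, 0, 0, 0.4, 1],
    [0, 0, 20, 0, 0, 0, 1],
    [0, 0, 20, 0, 0, 0, 1],
    [0, 0, 16, 0, 0, 0, 1],
    [0, 0, 10, 0, 0, 0, 1],
    [0, 0, 5, 0, 0, 0, 1],
    [0, 0, 0, 0, 0, 0, 1],
  ],
)

```text
t: 22.95
eef_pos: [0.5573, -0.2102, 0.0564]
tool_rot: [-0.001, 0.764, 0.645, -0.002]
contact_force: [-0.2, 0.5, -5.8]
gripper_width: 0.457
```

```bash
python3 st.py
```

```text
22.95 q [-0.015  0.592  0.362  1.898 -0.307  0.71   1.927] p [ 0.5573 -0.2102  0.0564] F [-0.1836  0.5223 -5.8433] T [ 0.0216 -0.0418 -0.0074]
[[ 0.1686  0.9857 -0.0041]
 [ 0.9857 -0.1686  0.0001]
 [-0.0006 -0.004  -1.    ]]
boat org [ 0.5572 -0.2102  0.0318] lipA [ 0.651  -0.2263  0.0914] lipB [ 0.4638 -0.1942  0.0922] yaw -9.705923324641631 tilt(B down +) -0.23200826333942498 roll -0.03357253930364452
```

Call:
apply_moves(
  increments=[
    [0, 0, 5, 0, 0, 0, 1],
    [0, 0, 6, 0, 0, 0, 1],
    [0, 0, 5, 0, 0, 0, 1],
    [0, 0, 3, 0, 0, 0, 1],
    [0, 0, 2, 0, 0, 0, 1],
    [0, 0, 1, 0, 0, 0, 1],
    [0, 0, 0.5, 0, 0, 0, 1],
    [0, 0, 0, 0, 0, 0, 1],
  ],
)

```text
t: 23.95
eef_pos: [0.5586, -0.2108, 0.034]
tool_rot: [-0.0, 0.764, 0.645, -0.001]
contact_force: [0.0, 0.1, -6.1]
gripper_width: 0.46
```

```bash
python3 st.py
```

```text
23.95 q [-0.001  0.626  0.344  1.904 -0.324  0.667  1.941] p [ 0.5586 -0.2108  0.034 ] F [ 0.0268  0.1099 -6.0584] T [ 0.0403 -0.0171 -0.0242]
[[ 0.1688  0.9856 -0.0008]
 [ 0.9856 -0.1688 -0.0007]
 [-0.0008 -0.0007 -1.    ]]
boat org [ 0.5586 -0.2108  0.0094] lipA [ 0.6523 -0.2268  0.0693] lipB [ 0.465  -0.1948  0.0694] yaw -9.719356615414938 tilt(B down +) -0.039546556485982196 roll -0.044918548721683264
```

Call:
apply_moves(
  increments=[
    [0, 0, 1, 0, 0, 0, 1],
    [0, 0, 1, 0, 0, 0, 1],
    [0, 0, 0.8, 0, 0, 0, 1],
    [0, 0, 0.5, 0, 0, 0, 1],
    [0, 0, 0.5, 0, 0, 0, 1],
    [0, 0, 0, 0, 0, 0, 1],
    [0, 0, 0, 0, 0, 0, 1],
    [0, 0, 0, 0, 0, 0, 1],
  ],
)

```text
t: 24.95
eef_pos: [0.5588, -0.2109, 0.0307]
tool_rot: [0.0, 0.764, 0.645, -0.0]
contact_force: [-1.0, 0.7, -2.8]
gripper_width: 0.454
```

```bash
python3 st.py
```

```text
24.95 q [ 0.002  0.631  0.341  1.905 -0.327  0.66   1.944] p [ 0.5588 -0.2109  0.0307] F [-0.9753  0.6521 -2.759 ] T [ 0.1213  0.0997 -0.0001]
[[ 0.1688  0.9857 -0.0002]
 [ 0.9857 -0.1688 -0.0005]
 [-0.0005 -0.0001 -1.    ]]
boat org [ 0.5588 -0.2109  0.0061] lipA [ 0.6524 -0.2269  0.0661] lipB [ 0.4652 -0.1948  0.0661] yaw -9.716853919028951 tilt(B down +) -0.006551492388269167 roll -0.028798096252314373
```

Call:
apply_moves(
  increments=[
    [0, 0, 0.4, 0, 0, 0, 1],
    [0, 0, 0.2, 0, 0, 0, 1],
    [0, 0, 0, 0, 0, 0, 0],
    [0, 0, 0, 0, 0, 0, -0.3],
    [0, 0, 0, 0, 0, 0, -0.6],
    [0, 0, 0, 0, 0, 0, -1],
    [0, 0, 0, 0, 0, 0, -1],
    [0, 0, 0, 0, 0, 0, -1],
  ],
  grip_force=20,
)

```text
t: 25.95
eef_pos: [0.5612, -0.2119, 0.0318]
tool_rot: [0.002, 0.765, 0.645, 0.001]
contact_force: [-0.6, -0.4, -0.6]
gripper_width: 1.0
```

```bash
python3 st.py
python3 - <<'E'
from h import *
snap("side","s16.png",(130,110,150,110),5)
E
```

```text
25.95 q [ 0.002  0.63   0.342  1.902 -0.327  0.659  1.944] p [ 0.5612 -0.2119  0.0318] F [-0.5549 -0.4079 -0.5976] T [-0.015   0.0127  0.0076]
[[ 0.169   0.9856  0.0046]
 [ 0.9856 -0.169  -0.0021]
 [-0.0013  0.0049 -1.    ]]
boat org [ 0.5613 -0.212   0.0072] lipA [ 0.6547 -0.2279  0.0677] lipB [ 0.4674 -0.1958  0.0667] yaw -9.731736863992472 tilt(B down +) 0.2813390887993197 roll -0.0759881954523048
```

View pics/s16.png

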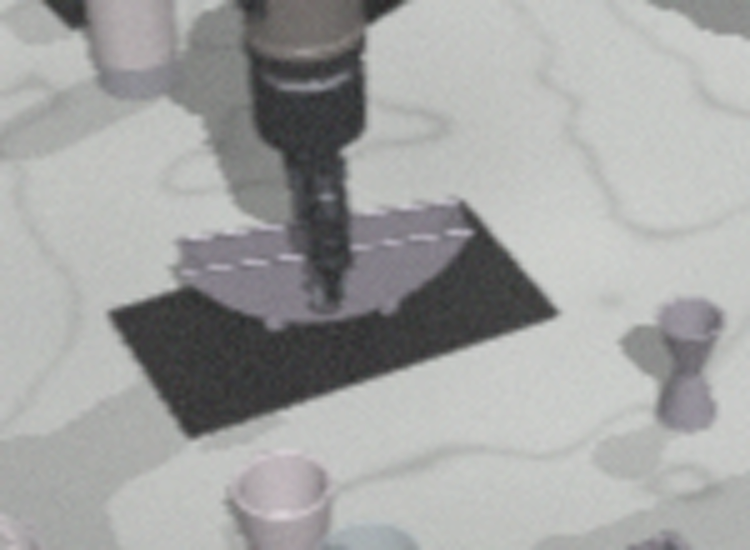

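The boat is standing upright on the mat. I'll retreat upward slowly first.

Call:
apply_moves(
  increments=[
    [0, 0, -6, 0, 0, 0, -1],
    [0, 0, -12, 0, 0, 0, -1],
    [0, 0, -20, 0, 0, 0, -1],
    [0, 0, -30, 0, 0, 0, -1],
    [0, 0, -35, 0, 0, 0, -1],
    [0, 0, -40, 0, 0, 0, -1],
    [0, 0, -30, 0, 0, 0, -1],
    [0, 0, -15, 0, 0, 0, -1],
  ],
)

```text
t: 27.0
eef_pos: [0.5596, -0.2119, 0.2301]
tool_rot: [0.003, 0.765, 0.644, 0.002]
contact_force: [0.6, 0.2, -0.7]
gripper_width: 0.999
```

Call:
apply_moves(
  increments=[
    [20, -20, -15, 0, 0, 0, -1],
    [30, -40, -15, 0, 0, 0, -1],
    [40, -40, 0, 0, 0, 0, -1],
    [40, -40, 0, 0, 0, 0, -1],
    [40, -10, 0, 0, 0, 0, -1],
    [40, 0, 0, 0, 0, 0, -1],
    [20, 0, 0, 0, 0, 0, -1],
    [0, 0, 0, 0, 0, 0, -1],
  ],
)

```text
t: 28.0
eef_pos: [0.4453, 0.0465, 0.2601]
tool_rot: [0.003, 0.765, 0.644, 0.002]
contact_force: [0.5, -0.2, -0.1]
gripper_width: 1.001
```

```bash
python3 st.py
python3 - <<'E'
from h import *
snap("side","s17.png",(130,120,180,170),4)
snap("top","t17.png",(150,80,260,160),3)
E
```

```text
28.0 q [-0.521  0.053  0.287  2.057 -0.012  1.028  1.172] p [0.4453 0.0465 0.2601] F [ 0.5408 -0.2072 -0.1031] T [0.0188 0.0039 0.002 ]
[[ 0.1706  0.9853  0.0068]
 [ 0.9853 -0.1706 -0.003 ]
 [-0.0017  0.0072 -1.    ]]
boat org [0.4455 0.0464 0.2355] lipA [0.5387 0.0304 0.2961] lipB [0.3515 0.0628 0.2948] yaw -9.822750844001865 tilt(B down +) 0.41537136045614004 roll -0.09989374390823358
```

View pics/s17.png

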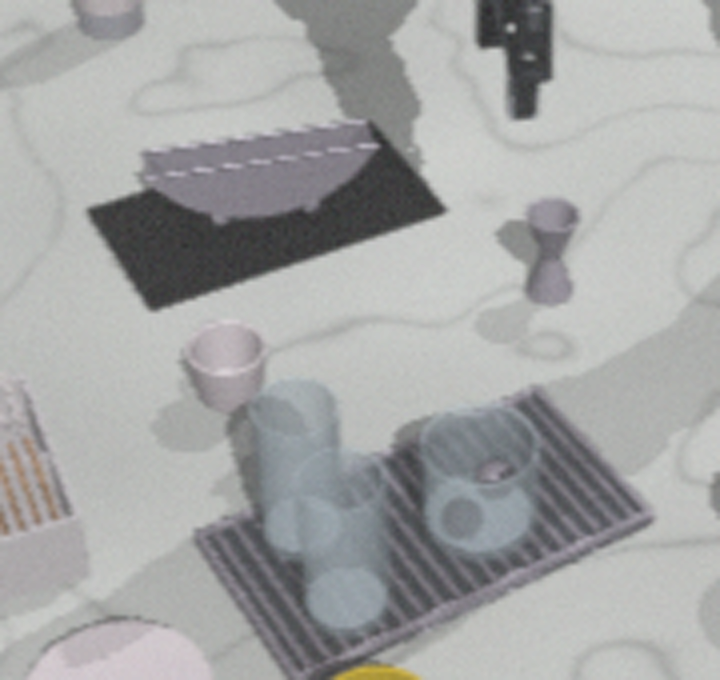

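View pics/t17.png

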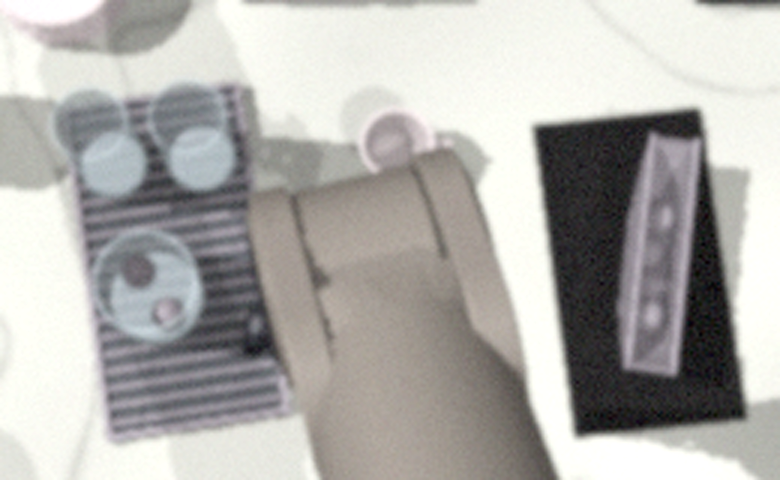

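The final pictures show two balls in the tumbler, at about (136,270) and (168,310) in the enlarged top view. The boat stands upright on the mat with its row of balls spanning about (665,215) to (652,318). The tumbler, tall glasses, cup and jigger look unmoved. The arm is clear, so I'm handing in.

```bash
python3 -c "
from station import bot
print(bot.hand_in())"
```

```text
the job is handed in; nothing more can be done
None
```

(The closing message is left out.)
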